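Set the slotted fence of a bonding jig and clamp it

TASK

Slide the slotted aluminium fence to the left along its bolts until its face bears lightly against the red stop, without shoving the stop off its mark. With the fence still up against the stop, swing the orange-knobbed clamp lever clockwise (seen from above) until you feel it come up firm, but do not force it further. Leave the beaker, the roll of tape and the marker alone.

Things in the scene. Friction and masses are not known exactly. Their poses are not given: they have to be found in the camera images.
- jig_base: dark steel base plate, fixed to the table, 110 (x) x 260 (y) x 15 mm; origin at the centre of its underside, on the table. The fence must slide along its +y (the robot's left, give or take the jig's yaw); z up. Low ribs guide the fence with 1 mm play a side. Bolts stand in the fence's slots at y = 0: x = +16 mm carries the clamp lever, x = -16 mm a fixed brass nut
- fence: loose aluminium fence, 0.35 to 0.7 kg: a slotted foot 70 (x) x 112 (y) x 6 mm on the base plate and, at its +y end, an upright wall 8 mm thick (y), its top 47 mm above the foot's underside. Origin at the foot's underside, 66 mm short of the wall's outer face; axes as the base's. With the clamp slack it slides along y at 2 to 6 N; it starts 16 to 40 mm short of the stop
- fence_push (a point): centre of the wall's inner face (towards -y), 20 mm above the foot's underside and so 35 mm above the table: the place to push, towards +y. The foot's upper side is 14 mm below it. Behind it, towards -y, the foot is clear for more than 30 mm before the clamp's pad
- fence_face (a point): centre of the wall's outer face (towards +y), 35 mm above the table: this face has to meet the red stop
- red_stop: red stop block, 66 mm wide at its foot and 30 mm above, 20 (y) x 32 mm high, with a black screw on top; rides between the ribs beyond the fence. It is held in its set place by friction only and slips if it is pushed with more than about 14 N. Origin at the middle of the lower edge of its face towards the fence
- stop_face (a point): point on the red stop's face towards the fence (-y), 35 mm above the table, opposite fence_face; axes as the base's
- clamp_lever: black clamp lever with an upright orange knob near its end; turns about the vertical axis of the bolt at x = +16 mm. Origin on that axis, level with the base plate's top. Clockwise seen from above tightens: it turns easily (3 to 4 N at the knob), then after 0.5 to 1.3 rad from where it was found comes up firm; where exactly differs each time and cannot be told from its pose
- clamp_hub: black hub, 20 mm in diameter, on the lever's axis; the lever arm is sprung to it (stiffness 18 Nm/rad) and its axes agree with the lever's while no force acts. When the knob is pushed hard the arm yields from the hub by 0.003 rad per N
- lever_knob (a point): centre of the orange knob, a cylinder 16 mm in diameter and 34 mm high (this point at half height, 62 mm above the table), 55 mm from the lever's axis. The lever arm is below it, its top 45 mm above the table. It starts towards the base's +x side (up to 1.4 rad round from it) and swings through the side away from the red stop to point roughly to the base's -y
- lever_axis (a point): point on the lever's axis of turning at the height of the knob's centre. The lever's stop is springy: there the force needed at the knob climbs by about 6 N for each further mm. The clamp is tight once 7 to 13 N is felt at the knob, and is overstrained above 18 N. The lever stays where it is left
- clamp_pad: brass pressure pad, 24 mm in diameter, under the lever; it stands 0 to 3 mm clear above the fence foot while slack and is pressed down on it, through a spring washer, as the lever comes tight. Origin on the lever's axis
- beaker: bystander: small clear beaker, 57 mm in diameter, 70 mm high, standing left of the jig; origin at the centre of its underside
- tape_white: bystander: roll of white tape, 60 mm in diameter, 19 mm high, lying right of the jig; origin at the centre of its underside
- marker_blue: bystander: white marker pen with a blue cap, 134 mm long, 13 mm thick, lying in front of the jig; origin at the middle of its underside

How it is judged:
On the way, in this order (a step that is already met when the one before it is completed fails the run):
1. the fence bears against the red stop (more than 1.5 N for 0.1 s) while the clamp is still slack (contact force between fence and red_stop above 1.5 N and contact force between clamp_pad and fence below 3 N), for 0.1 s.
2. the clamp pad is pressed on the fence with more than 19 N, the fence within 2 mm of the stop (contact force between clamp_pad and fence above 19 N and y of fence_face in the frame of stop_face above -0.002 m), for 0.2 s.
At the end, for the whole second after the job is handed in: the clamp pad presses on the fence with more than 19 N (the lever is at its firm stop), the fence's face is within 2 mm of the red stop's and square with the base to 0.05 rad, the red stop is within 2 mm of where it was, everything is at rest (all of step 2 and angle between the y axis of fence and the y axis of jig_base, either way round below 0.05 rad and distance of stop_face from where it was at the start of the episode below 0.002 m and linear speed of fence below 0.01 m/s); the robot touches nothing.
It fails at once if the red stop is shoved more than 2 mm off its mark (distance of stop_face from where it was at the start of the episode above 0.002 m).
It fails at once if the clamp lever is overstrained: its sprung arm yields more than 0.055 rad from the hub (about 18 N at the knob) (angle between the x axis of clamp_lever and the x axis of clamp_hub, either way round above 0.055 rad).
It fails at once if the beaker, the tape or the marker is moved more than 20 mm (distance of any of beaker, tape_white, marker_blue from where it was at the start of the episode above 0.02 m).
It also fails if it takes over 70 s, if anything falls off the work surface, if the arm or the gripper's body presses on something with over 40 N, if the wrist force passes 120 N, or if a joint passes its speed limit or range.

ROBOT

A 6-joint arm with a two-finger parallel gripper is mounted at the origin on a cart in front of the work surface, level with it; the furniture and walls round the work are solid. World frame = base frame: x ahead of the robot, y to its left, z up, the work surface at z = 0. Lengths are in m, angles in rad, forces in N, time in s.
With the tool pointing down it reaches from about 0.25 to 0.8 m from the base axis. Payload 3.9 kg.
Tool frame: the origin (TCP) lies at the very end of the fingers, on their centre line; the grasp point (between the pads) lies 19 mm behind it (bot.grasp_offset is the distance from the TCP to the grasp point, in m); z points along the fingers, y is the line along which they close (so a half turn about z gives the same grasp; the last joint's range is limited). The gripper opens to 85 mm and grips with 20 to 120 N. Pads are 22 mm wide; open, the fingers measure 114 mm over their backs; the gripper's body (76 mm by 85 mm) begins 54 mm behind the grasp point. The pads swing forward as they close: fully open they stand 13 mm farther back than shut.
Start: joints at [-1.304, 0.26, -0.138, 1.173, 0, 1.571], TCP at [0.138, -0.506, 0.204] pointing down, gripper open.
Joint ranges: [-2.78, 2.78], [-0.83, 1.72], [-1.28, 1.37], [-1.9, 2.12], [-1.57, 1.48], [-3.14, 3.14]. Speed limits (rad/s): [2.57, 2.57, 3.14, 3.14, 3.14, 3.14].

INTERFACE

Orientations are given as a unit quaternion [x, y, z, w].
In Python, from workcell import bot gives the robot as it stands.
- The arm moves only by the tool step_arm, never from a script. Its argument "moves" is a list of rows, each a list of 3 entries, a list of its own where there are three numbers: the closure, from -1 (fully open) to 1 (shut), so that 0 is half open, then the shift along the tool's x, y, z scaled (see below), then the turn about the tool's z scaled (see below). A call has exactly 8 rows; each row shifts and turns the commanded pose from where the row before left it, along the tool's axes as they then stand; what a row does not reach is not made up. The controller multiplies each number of a shift by 80 mm and each number of a turn by 90 degrees. A row lasts 1/10 s, in which the tool goes at most 50 mm and 8.59 degrees, less where a joint would pass 70% of its speed; a pose out of reach is approached as far as the arm can. A call with a number of a shift or a turn outside -1 to 1 is refused whole. A call with a gripper value outside its range is refused whole. The fingers move at their own pace and stop on an object; "grip_force" is the grip in N (left out, the last holds). Time passes only in rows, so rows that do not move let the fingers close, or fill a call up. It gives the time, the measured TCP pose, the force, the opening and the grip force at its end, in the units of the state.
- bot.get_state(): the state, without advancing time (a new reading comes with each control period).
- bot.capture(name): name is "side" or "top" or "wrist"; returns (picture, depth): 400x640x3 uint8, red, green, blue; 400x640 float32, m along the optical axis (not along the pixel's ray), 0 where there is no reading.
- bot.calibration(name): a dict with "mtx" (3x3 intrinsics, pixels), "k1" (the pictures are not rectified: a ray, as slopes to the right and down, at radius r is drawn at 1 + k1 r^2 times it, then the intrinsics apply), "R" (3x3) and "t" (3): a world point X has camera coordinates R X + t; the wrist camera has in their place "mount" (4x4, takes a point from camera to tool coordinates, whose origin is the TCP and whose axes are the flange's). Camera axes: x right, y down, z forward; pixel columns grow to the right and rows downward; lengths in m; the calibration is good to about 2 mm. A picture is of the moment at which its call begins: read the wrist's pose just before it. calibration takes no time and is no camera call.
- bot.job_done(): hands the job in; it is judged then, once.
The state is a dict: "time_s": time; "joint_positions": joint angles; "joint_vel": joint speeds; "joint_efforts": joint torques, N m; "eef_pos": TCP position; "eef_rot": TCP orientation; "ft_force": force on the tool from outside, world axes, zero at the start; "moment": the same for the moment, N m; "grip_width": finger opening in m; "gripper_force": force on a finger pad.
Only numpy, scipy, OpenCV 4.12 (cv2) and the standard library are available. Lean on these libraries where they do the work, as an engineer would, in place of code of your own. Each camera call takes 0.05 s, during which the arm holds its last target. There are 200 camera calls.

## Working session

There is one attempt and no reset: what is moved stays moved. The work goes in short steps, Python scripts to look and compute and a tool call to move; the robot and the scene stay as the last step left them, time stands still between calls to the robot, and variables do not carry over. Pictures are saved under pics/ and viewed, at most 10 in all, crops included, and the job is handed in when it is done.

Besides the shell and the picture viewer there is one more tool, called after "Call:" in YAML: its name, and indented under it one key for each argument. step_arm: Moves the arm, as the interface text tells. Its arguments: {"type":"object","properties":{"moves":{"type":"array"},"grip_force":{"type":"number"}},"required":["moves"]}

```bash
mkdir -p pics; cat > h.py <<'E'
import numpy as np, cv2
from workcell import bot
from scipy.spatial.transform import Rotation as Rn
def cam(name, st=None):
    c=bot.calibration(name); K=np.array(c["mtx"]); k1=c["k1"]
    if "mount" in c:
        st=st or bot.get_state(); T=np.eye(4); T[:3,:3]=Rn.from_quat(st["eef_rot"]).as_matrix(); T[:3,3]=st["eef_pos"]
        M=T@np.array(c["mount"]); R=M[:3,:3].T; t=-R@M[:3,3]
    else: R=np.array(c["R"]); t=np.array(c["t"])
    return K,k1,R,t
def ray(C,uv):
    K,k1,R,t=C; p=cv2.undistortPoints(np.array([[uv]],float),K,np.array([k1,0,0,0.]))[0,0]
    # model: drawn = (1+k1 r^2)*ray
    return -R.T@t, R.T@np.array([p[0],p[1],1.])
def plane(C,uv,z):
    o,d=ray(C,uv); return o+d*(z-o[2])/d[2]
def depthpt(C,uv,D):
    o,d=ray(C,uv); return o+d*D
def tri(C1,u1,C2,u2):
    o1,d1=ray(C1,u1);o2,d2=ray(C2,u2)
    s=np.linalg.lstsq(np.c_[d1,-d2],o2-o1,rcond=None)[0]
    a=o1+d1*s[0];b=o2+d2*s[1]; return (a+b)/2,np.linalg.norm(a-b)
def save(im,n): cv2.imwrite("pics/"+n,cv2.cvtColor(im,cv2.COLOR_RGB2BGR))
E
python3 - <<'E'
from h import *
for n in ("top","side"):
    im,d=bot.capture(n); save(im,n+"0.png"); np.savez(n+"0.npz",im=im,d=d)
    K,k,R,t=cam(n); print(n,K[0,0],k,-R.T@t,R[2])
s=bot.get_state();print(s)
E
```

```text
top 434.9571407018348 -0.0673464602409221 [ 0.31449048 -0.07783598  0.95294326] [ 0.18136771  0.01946027 -0.98322279]
side 439.1610097692732 -0.09268168439825836 [0.06923661 0.66714414 0.63312915] [ 0.4044826  -0.73597346 -0.54289676]
{'time_s': 0.1, 'joint_positions': array([-1.30401266e+00,  2.60617040e-01, -1.39239498e-01,  1.17272269e+00,
        1.21896828e-05,  1.57085991e+00]), 'joint_vel': array([ 0.00051558, -0.00279494,  0.00320193, -0.00049569, -0.00120545,
       -0.00190216]), 'joint_efforts': array([ 3.25648234e-04, -4.06509805e+01,  2.54526830e+01,  1.01063881e-02,
        9.94149582e-05,  1.66671055e-05]), 'eef_pos': array([ 0.13823333, -0.50578007,  0.20344909]), 'eef_rot': array([ 9.91120328e-01,  1.32965038e-01, -1.12547299e-04, -8.84338246e-04]), 'ft_force': array([ 0.51399033, -0.86631182,  0.01203816]), 'moment': array([ 0.01045162, -0.01690083,  0.00699443]), 'gripper_force': 0.0, 'grip_width': 0.08510457825512632}
```

View pics/top0.png

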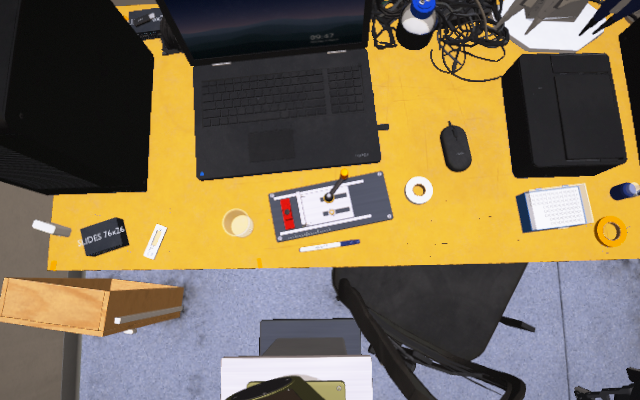

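View pics/side0.png

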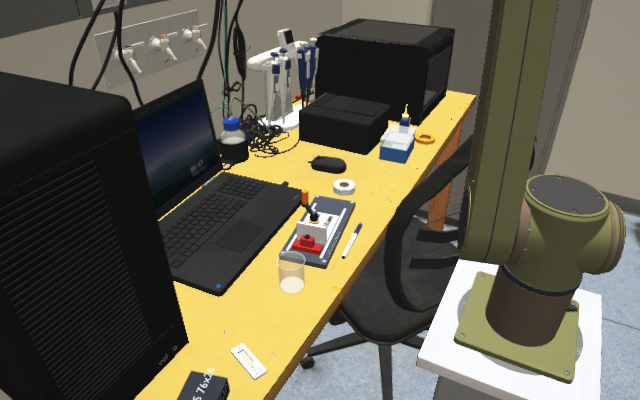

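The top view shows the jig near (330,207), the red stop at (286,214), the orange knob at (343,174) pointing to +x, the tape at (419,190), the beaker at (238,224) and the marker at (330,245). The laptop edge is near the knob. Next I measure these.

```bash
python3 - <<'E'
from h import *
C=cam("top");S=cam("side")
def blob(im,lo,hi,box):
    h=cv2.cvtColor(im,cv2.COLOR_RGB2HSV); m=cv2.inRange(h,lo,hi); k=np.zeros_like(m); x0,y0,x1,y1=box;k[y0:y1,x0:x1]=m[y0:y1,x0:x1]
    n,l,s,c=cv2.connectedComponentsWithStats(k); i=1+s[1:,4].argmax(); return c[i],s[i]
T=np.load("top0.npz");D=np.load("side0.npz")
kt=blob(T["im"],(5,180,120),(19,255,255),(325,160,355,190)); ks=blob(D["im"],(5,180,120),(19,255,255),(290,180,320,210))
print("knob",kt,ks,tri(C,kt[0],S,ks[0]),plane(C,kt[0],.062))
r=blob(T["im"],(0,150,80),(4,255,255),(265,190,310,240));print("red",r,plane(C,r[0],.04))
# base corners: dark region
g=cv2.cvtColor(T["im"],cv2.COLOR_RGB2HSV)
yel=cv2.inRange(g,(15,120,100),(30,255,255)); m=255-yel; k=np.zeros_like(m);k[166:244,262:402]=m[166:244,262:402]
k=cv2.morphologyEx(k,cv2.MORPH_OPEN,np.ones((13,13)))
n,l,s,c=cv2.connectedComponentsWithStats(k);i=1+s[1:,4].argmax()
rc=cv2.minAreaRect(np.argwhere(l==i)[:,::-1].astype(np.float32));b=cv2.boxPoints(rc)
P=np.array([plane(C,q,.013) for q in b]);print(b,P,P.mean(0),[np.linalg.norm(P[j]-P[j-1]) for j in range(4)])
for n,d,c in(("t",T,(240,160,420,260)),("s",D,(270,170,370,300))):
    x0,y0,x1,y1=c;save(cv2.resize(d["im"][y0:y1,x0:x1],None,fx=4,fy=4,interpolation=cv2.INTER_CUBIC),n+"crop.png")
E
```

```text
knob (array([342.68181818, 175.40909091]), array([339, 172,   9,   7,  22], dtype=int32)) (array([304.52054795, 197.08219178]), array([302, 191,   6,  13,  73], dtype=int32)) (array([ 0.52694478, -0.10852567,  0.06126281]), np.float64(0.0019614562417626246)) [ 0.52583982 -0.10887091  0.062     ]
red (array([286.99574468, 213.77446809]), array([281, 199,  13,  30, 235], dtype=int32)) [0.44998034 0.01072915 0.04      ]
[[266.56625 193.08914]
 [382.6512  169.23605]
 [392.76016 218.43283]
 [276.6752  242.28592]] [[ 0.50106133  0.05851233  0.013     ]
 [ 0.5496605  -0.19968345  0.013     ]
 [ 0.43913844 -0.21696156  0.013     ]
 [ 0.39204351  0.03596834  0.013     ]] [ 0.47047594 -0.08054109  0.013     ] [np.float64(0.11132438206028811), np.float64(0.26272978127170127), np.float64(0.11186446932339221), np.float64(0.25727702326130547)]
```

View pics/tcrop.png

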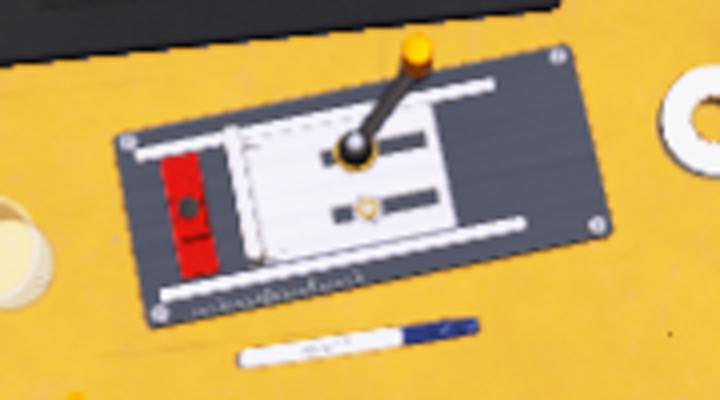

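The crop shows the red stop, the fence wall at crop x≈245 (a gap of roughly 20 mm), the hub at (355,148), the knob at (417,53), and the base's corner screws at (128,142), (557,55), (599,225) and (160,313).

```bash
cat >> h.py <<'E'
def frame():
    C=cam("top");q=np.array([(128,142),(557,55),(599,225),(160,313)])/4+[240-.375,160-.375]
    P=np.array([plane(C,u,.016) for u in q]); c=P.mean(0)
    ey=(P[0]+P[3]-P[1]-P[2])[:2]; ey/=np.linalg.norm(ey); return P,c[:2],ey,np.array([ey[1],-ey[0]])
E
python3 - <<'E'
from h import *
P,c,ey,ex=frame();C=cam("top")
print(P,c,ey,ex,"yaw",np.arctan2(-ey[0],ey[1]))
print([np.linalg.norm(P[j]-P[j-1]) for j in range(4)])
f=lambda u,v,z:(lambda p:(p[:2],(p[:2]-c)@ex,(p[:2]-c)@ey))(plane(C,np.array([u,v])/4+[239.6,159.6],z))
for n,a in dict(hub=(355,148,.05),nut=(367,209,.03),knob=(417,53,.075),walltopouterA=(226,130,.062),walltopoutB=(250,262,.062),wtopinA=(240,127,.062),wtopinB=(266,260,.062),redfaceA=(197,152,.02),redfaceB=(216,272,.02),footR=(435,103,.021),footR2=(456,228,.021),redtopin=(205,195,.047)).items(): print(n,*f(*a))
E
```

```text
[[ 0.49566304  0.04686184  0.016     ]
 [ 0.53967123 -0.19054223  0.016     ]
 [ 0.44448527 -0.2094275   0.016     ]
 [ 0.40121669  0.02920889  0.016     ]] [ 0.47025906 -0.08097475] [-0.18033322  0.98360558] [0.98360558 0.18033322] yaw 0.18132521711878766
[np.float64(0.09608193799932094), np.float64(0.24144858189767154), np.float64(0.09704133666390352), np.float64(0.2425273066359306)]
hub [ 0.48341235 -0.07785442] 0.013500346793358457 0.0006972010913012589
nut [ 0.45375876 -0.08362285] -0.016707324180330777 0.0003708620977909743
knob [ 0.52815024 -0.11098115] 0.051530936026394615 -0.03995416720443891
walltopouterA [ 0.49213805 -0.01062415] 0.03420684880903833 0.06525172654290083
walltopoutB [ 0.42250765 -0.0225533 ] -0.03643322542887562 0.06607482861721783
wtopinA [ 0.4935828  -0.01796774] 0.034303615762993664 0.057767998647002855
wtopinB [ 0.42338869 -0.03082174] -0.0370577017678089 0.05778305894684562
redfaceA [0.48859056 0.00850152] 0.034166513907398464 0.08470358064966094
redfaceB [ 0.42251676 -0.00152427] -0.03263202772301585 0.08675745906266895
footR [ 0.51297094 -0.12210751] 0.03459404150118498 -0.04816078569593216
footR2 [ 0.44378316 -0.13148825] -0.03515110598435566 -0.044910879067890985
redtopin [0.46036247 0.00185021] 0.005201752457428005 0.08325177576440113
```

View pics/scrop.png

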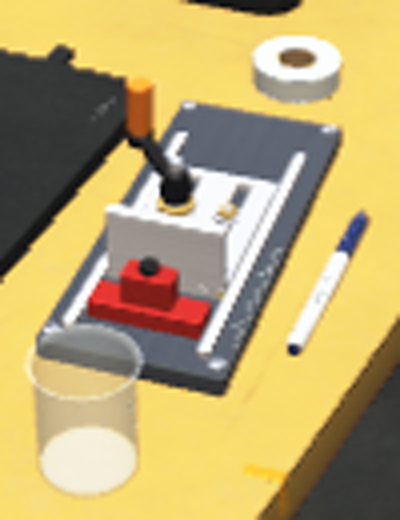

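The side crop agrees with the top view: stop, wall, hub and knob are all in place. The base frame is at (0.470, -0.081) with a yaw of 0.181, and the gap is about 19 mm. I check the path for obstacles before setting out.

```bash
cat >> h.py <<'E'
def rows(target,yaw=None):
    s=bot.get_state();R=Rn.from_quat(s["eef_rot"]).as_matrix();d=R.T@(np.array(target)-s["eef_pos"])
    y=np.arctan2(R[1,0],R[0,0]);print("pos",s["eef_pos"],"yaw",y,"t",s["time_s"],"F",s["ft_force"],"shift/80mm",d/.08,"dist",np.linalg.norm(d), "" if yaw is None else ("turn/90",-(yaw-y)/(np.pi/2)))
E
python3 - <<'E'
from h import *
C=cam("top");T=np.load("top0.npz");K,k,R,t=C
d=T["d"];v,u=np.mgrid[0:400:3,0:640:3];uv=np.c_[u.ravel(),v.ravel()].astype(float);z=d[v.ravel(),u.ravel()]
p=cv2.undistortPoints(uv[:,None],K,np.array([k,0,0,0.]))[:,0];X=(np.c_[p,np.ones(len(p))]*z[:,None]-t)@R
ok=(z>0)&(np.hypot(X[:,0],X[:,1])>.2)
for zz in(.03,.08,.15):
  q=X[ok&(X[:,2]>zz)&(X[:,0]<.65)&(X[:,0]>.05)&(abs(X[:,1]+.25)<.5)];print(zz,len(q)); print(np.unique(np.round(q[:,:2],1),axis=0).tolist())
rows([.463,-.042,.204],1.752)
E
```

```text
0.03 1817
[[0.1, -0.6], [0.1, -0.5], [0.1, -0.4], [0.1, -0.3], [0.1, -0.2], [0.2, -0.6], [0.2, -0.5], [0.2, -0.3], [0.2, -0.2], [0.2, -0.1], [0.3, -0.1], [0.4, -0.6], [0.4, -0.5], [0.4, -0.0], [0.4, 0.1], [0.5, -0.7], [0.5, -0.6], [0.5, -0.5], [0.5, -0.1], [0.5, -0.0], [0.5, 0.1], [0.6, -0.7], [0.6, -0.6], [0.6, -0.5], [0.6, -0.4], [0.6, -0.3]]
0.08 1108
[[0.1, -0.6], [0.1, -0.5], [0.1, -0.4], [0.1, -0.3], [0.1, -0.2], [0.2, -0.6], [0.2, -0.5], [0.2, -0.2], [0.2, -0.1], [0.3, -0.1], [0.5, -0.7], [0.5, -0.6], [0.5, -0.5], [0.5, -0.1], [0.6, -0.7], [0.6, -0.6], [0.6, -0.5]]
0.15 357
[[0.1, -0.6], [0.1, -0.5], [0.1, -0.4], [0.1, -0.2], [0.2, -0.6], [0.2, -0.5], [0.2, -0.2], [0.2, -0.1], [0.3, -0.1]]
pos [ 0.13823333 -0.50578007  0.20344909] yaw 0.26672006571040513 t 0.1 F [ 0.51399033 -0.86631182  0.01203816] shift/80mm [ 5.44401391e+00 -4.52228840e+00  1.24210881e-03] dist 0.5661851645367185 ('turn/90', np.float64(-0.9455585736695781))
```

```bash
python3 - <<'E'
from h import *
C=cam("top");T=np.load("top0.npz");K,k,R,t=C
d=T["d"];v,u=np.mgrid[0:400:2,0:640:2];uv=np.c_[u.ravel(),v.ravel()].astype(float);z=d[v.ravel(),u.ravel()]
p=cv2.undistortPoints(uv[:,None],K,np.array([k,0,0,0.]))[:,0];X=(np.c_[p,np.ones(len(p))]*z[:,None]-t)@R
for a in np.arange(.1,.56,.05):
  print(round(a,2),[ (round(float(X[m,2].max()),2) if (m:=(z>0)&(abs(X[:,0]-a)<.025)&(abs(X[:,1]-b)<.025)).any() else None) for b in np.arange(-.5,.1,.05)])
E
```

```text
0.1 [-0.28, 0.26, 0.13, 0.11, 0.03, -0.09, -0.12, 0.0, 0.02, 0.02, 0.0, 0.01]
0.15 [0.37, 0.38, -0.27, 0.08, 0.11, 0.3, 0.31, 0.26, 0.0, 0.38, 0.34, 0.28]
0.2 [-0.27, -0.27, -0.27, -0.27, -0.27, 0.08, 0.28, 0.26, -0.72, -0.72, -0.72, -0.72]
0.25 [-0.27, -0.27, -0.27, -0.27, -0.27, -0.27, 0.05, 0.21, 0.14, -0.72, -0.72, -0.72]
0.3 [-0.27, -0.27, -0.27, -0.27, -0.27, -0.27, -0.27, 0.14, 0.14, -0.72, -0.72, -0.72]
0.35 [0.0, 0.0, 0.0, 0.0, 0.01, 0.0, 0.0, 0.0, 0.01, 0.01, 0.01, 0.0]
0.4 [0.07, 0.0, 0.01, 0.0, 0.0, 0.0, 0.0, 0.02, 0.02, 0.02, 0.03, 0.02]
0.45 [0.08, 0.0, 0.01, 0.0, 0.02, 0.02, 0.02, 0.02, 0.03, 0.06, 0.06, 0.03]
0.5 [0.07, 0.0, 0.0, 0.0, 0.02, 0.02, 0.02, 0.02, 0.08, 0.05, 0.07, 0.03]
0.55 [0.11, 0.0, 0.04, 0.04, 0.02, 0.02, 0.03, 0.02, 0.08, 0.02, 0.02, 0.02]
```

Call:
step_arm:
  moves:
    - [1,[0.556,-0.12,-0.12],0]
    - [1,[0.556,-0.12,-0.12],0]
    - [1,[0.556,-0.12,-0.12],0]
    - [1,[0.556,-0.12,-0.12],0]
    - [1,[0.556,-0.12,-0.12],0]
    - [1,[0.556,-0.12,-0.12],0]
    - [1,[0.265,-0.475,0],0]
    - [1,[0.265,-0.475,0],0]
  grip_force: 40

```text
time_s: 0.9
eef_pos: [0.4028, -0.2947, 0.2612]
eef_rot: [0.991, 0.133, -0.0, -0.0]
ft_force: [1.0, 0.6, 0.8]
grip_width: -0.0001
gripper_force: 0.0
```

Call:
step_arm:
  moves:
    - [1,[0.265,-0.475,0],0]
    - [1,[0.265,-0.475,0],0]
    - [1,[0.265,-0.475,0],0]
    - [1,[0.265,-0.475,0],0]
    - [1,[0.265,-0.475,0],0]
    - [1,[0.265,-0.475,0],0]
    - [1,[0,0,0],-0.09]
    - [1,[0,0,0],-0.09]

```text
time_s: 1.7
eef_pos: [0.464, -0.0408, 0.2613]
eef_rot: [0.961, 0.276, -0.001, -0.0]
ft_force: [0.1, -0.0, -0.4]
grip_width: 0.0003
gripper_force: 0.0
```

Call:
step_arm:
  moves:
    - [1,[0,0,0],-0.09]
    - [1,[0,0,0],-0.09]
    - [1,[0,0,0],-0.09]
    - [1,[0,0,0],-0.09]
    - [1,[0,0,0],-0.09]
    - [1,[0,0,0],-0.09]
    - [1,[0,0,0],-0.09]
    - [1,[0,0,0],-0.09]

```text
time_s: 2.5
eef_pos: [0.4637, -0.0425, 0.2614]
eef_rot: [0.665, 0.747, -0.0, -0.0]
ft_force: [0.4, 0.4, 0.2]
grip_width: 0.0001
gripper_force: 0.0
```

```bash
python3 - <<'E'
from h import *
rows([.463,-.042,.1],1.752)
im,d=bot.capture("wrist");save(im,"w1.png")
E
```

```text
pos [ 0.46373271 -0.04250807  0.26138033] yaw 1.686339937939308 t 2.5 F [0.35576439 0.39411588 0.24063698] shift/80mm [ 0.00701418 -0.00634461  2.01726278] dist 0.16138279596645985 ('turn/90', np.float64(-0.041800493762718986))
```

View pics/w1.png

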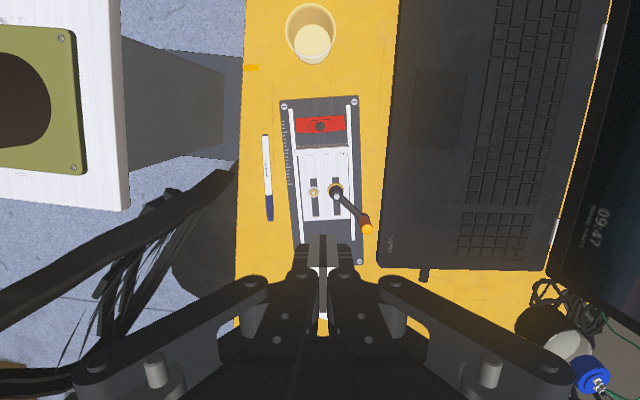

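The wrist view shows the base screws at (284,105), (354,101) and (360,262), the hub at (336,190), the knob at (367,228), and the wall edge at y≈150. I check these against the earlier frame.

```bash
python3 - <<'E'
from h import *
W=cam("wrist");P,c,ey,ex=frame()
f=lambda u,v,z:(lambda p:(p[:2],((p[:2]-c)@ex).round(4),((p[:2]-c)@ey).round(4)))(plane(W,(u,v),z))
print(P)
for a in((284,105,.016),(354,101,.016),(360,262,.016),(336,190,.05),(367,227,.075),(314,192,.03),(323,150,.062)):print(a,*f(*a))
E
```

```text
[[ 0.49566304  0.04686184  0.016     ]
 [ 0.53967123 -0.19054223  0.016     ]
 [ 0.44448527 -0.2094275   0.016     ]
 [ 0.40121669  0.02920889  0.016     ]]
(284, 105, 0.016) [0.40113724 0.03213821] -0.0476 0.1237
(354, 101, 0.016) [0.495621   0.04870294] 0.0483 0.123
(360, 262, 0.016) [ 0.5414897  -0.19225846] 0.05 -0.1223
(336, 190, 0.05) [ 0.48502645 -0.07013155] 0.0165 0.008
(367, 227, 0.075) [ 0.53037097 -0.10887535] 0.0541 -0.0383
(314, 192, 0.03) [ 0.45568756 -0.0819722 ] -0.0145 0.0016
(323, 150, 0.062) [ 0.46085488 -0.01703917] 0.0023 0.0646
```

Call:
step_arm:
  moves:
    - [1,[0,0,0],-0.042]
    - [1,[0,0,0.47],0]
    - [1,[0,0,0.47],0]
    - [1,[0,0,0.47],0]
    - [1,[0,0,0.47],0]
    - [1,[0,0,0.47],0]
    - [1,[0,0,0.47],0]
    - [1,[0,0,0],0]

```text
time_s: 3.35
eef_pos: [0.4589, -0.042, 0.032]
eef_rot: [0.643, 0.766, -0.003, -0.004]
ft_force: [-1.5, 0.2, -0.1]
grip_width: 0.0001
gripper_force: 0.0
```

```bash
cat >> h.py <<'E'
def b():
    s=bot.get_state();P,c,ey,ex=frame();p=s["eef_pos"][:2]-c;F=s["ft_force"]
    R=Rn.from_quat(s["eef_rot"]).as_matrix();print("t",s["time_s"],"base xy mm",p@ex*1e3,p@ey*1e3,"z",s["eef_pos"][2],"yaw",np.arctan2(R[1,0],R[0,0]),"F base",F[:2]@ex,F[:2]@ey,F[2],"Ftool",R.T@F)
E
python3 -c "
from h import *
b()"
```

```text
t 3.35 base xy mm -4.17560978131743 40.34286301180813 z 0.03204174786801396 yaw 1.7444640020722904 F base -1.4471121099257271 0.43348586263147504 -0.1258757614491876 Ftool [ 0.42204347 -1.44902862  0.14171637]
```

Call:
step_arm:
  moves:
    - [1,[0.03,0,0],0]
    - [1,[0.03,0,0],0]
    - [1,[0.03,0,0],0]
    - [1,[0.03,0,0],0]
    - [1,[0.03,0,0],0]
    - [1,[0.03,0,0],0]
    - [1,[0,0,0],0]
    - [1,[0,0,0],0]

```text
time_s: 4.15
eef_pos: [0.4616, -0.0283, 0.0362]
eef_rot: [0.642, 0.766, -0.0, 0.0]
ft_force: [-0.3, -0.2, -1.3]
grip_width: 0.0002
gripper_force: 0.0
```

```bash
python3 -c "
from h import *
b()"
```

```text
t 4.15 base xy mm 0.9689524994493529 53.37537585476454 z 0.036243101873479976 yaw 1.746653820833861 F base -0.3273719111427568 -0.15715121645056934 -1.3410132214582786 Ftool [-0.15879838 -0.32653492  1.34102325]
```

Call:
step_arm:
  moves:
    - [1,[0.02,0,0],0]
    - [1,[0.02,0,0],0]
    - [1,[0.02,0,0],0]
    - [1,[0.02,0,0],0]
    - [1,[0.02,0,0],0]
    - [1,[0.02,0,0],0]
    - [1,[0.02,0,0],0]
    - [1,[0.02,0,0],0]

```text
time_s: 4.95
eef_pos: [0.4594, -0.0156, 0.0362]
eef_rot: [0.642, 0.766, 0.0, 0.0]
ft_force: [0.2, -0.1, -0.5]
grip_width: 0.0003
gripper_force: 0.0
```

```bash
python3 - <<'E'
from h import *
b()
im,d=bot.capture("side");save(cv2.resize(im[170:300,270:390],None,fx=5,fy=5,interpolation=cv2.INTER_CUBIC)[:600],"s2.png")
E
```

```text
t 4.95 base xy mm 1.0653197429878964 66.2480889544472 z 0.036224143406103755 yaw 1.7464859382139521 F base 0.1936839566850832 -0.13664978768739242 -0.48516664141790766 Ftool [-0.13555601  0.19442392  0.48517751]
```

View pics/s2.png

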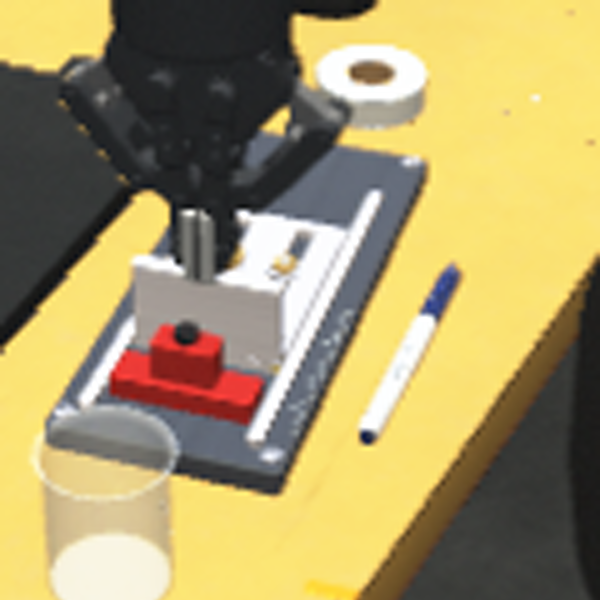

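```bash
python3 - <<'E'
from h import *
S=cam("side");P,c,ey,ex=frame()
f=lambda u,v,z:(lambda p:(((p[:2]-c)@ex).round(4),((p[:2]-c)@ey).round(4)))(plane(S,(u,v),z))
o=.4
for n,u,v in(("TL0",107/4+270-o,207/4+170-o),("TR0",229/4+270-o,225/4+170-o),("TL",133/5+270-o,260/5+170-o),("TR",285/5+270-o,290/5+170-o)):print(n,f(u,v,.062))
print("stop foot edge top", f(110/5+270-o,372/5+170-o,.02), "screws",f(64/5+270-o,412/5+170-o,.016),f(270/5+270-o,455/5+170-o,.016),f(412/5+270-o,161/5+170-o,.016))
T,_=bot.capture("top");save(cv2.resize(T[160:260,240:420],None,fx=4,fy=4,interpolation=cv2.INTER_CUBIC),"t2.png")
K,k,R,t=S;s=bot.get_state()
for z in(.036,.062,.08):
  q=s["eef_pos"].copy();q[2]=z;print(z,cv2.projectPoints(q[None],cv2.Rodrigues(R)[0],t,K,np.array([k,0,0,0.]))[0].ravel()*5-np.array([1350,850]))
E
```

```text
TL0 (np.float64(0.0348), np.float64(0.0646))
TR0 (np.float64(-0.0349), np.float64(0.0597))
TL (np.float64(0.0348), np.float64(0.0657))
TR (np.float64(-0.0363), np.float64(0.066))
stop foot edge top (np.float64(0.0361), np.float64(0.0948)) screws (np.float64(0.0472), np.float64(0.1227)) (np.float64(-0.0474), np.float64(0.1219)) (np.float64(-0.0475), np.float64(-0.121))
0.036 [202.69008915 319.68064246]
0.062 [202.1404554  272.74807804]
0.08 [201.7518278  239.42910441]
```

View pics/t2.png

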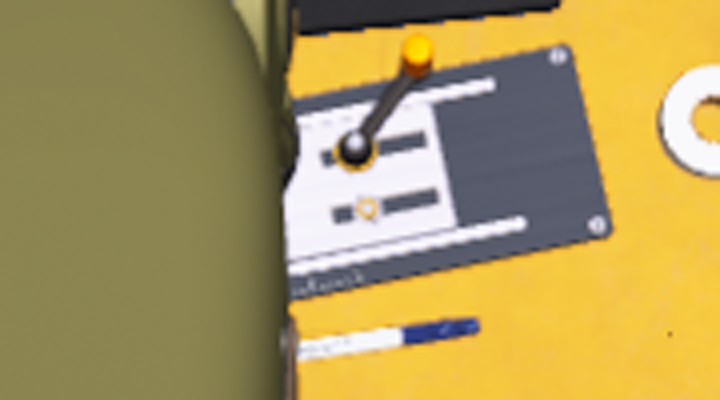

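```bash
python3 - <<'E'
from h import *
S=cam("side");P,c,ey,ex=frame()
im,d=bot.capture("side")
print(bot.get_state()["eef_pos"])
for u,v in((188,225),(188,250),(188,270),(205,225),(205,250),(205,270),(205,277),(160,290),(240,310),(188,300),(205,300),(260,310)):
    U,V=u/5+270-.4,v/5+170-.4; r=d[int(round(V)),int(round(U))]; p=depthpt(S,(U,V),r)
    print((u,v),im[int(round(V)),int(round(U))],"base",((p[:2]-c)@ex).round(4),((p[:2]-c)@ey).round(4),p[2].round(4))
E
```

```text
[ 0.45936576 -0.01566853  0.03621749]
(188, 225) [121 121 117] base 0.0057 0.0732 0.0922
(188, 250) [121 121 116] base 0.0054 0.0748 0.0801
(188, 270) [121 121 116] base 0.0046 0.0773 0.0713
(205, 225) [122 122 116] base -0.0029 0.0756 0.0957
(205, 250) [122 122 117] base -0.003 0.0763 0.083
(205, 270) [124 124 118] base -0.0036 0.0784 0.0739
(205, 277) [127 126 121] base -0.0032 0.0772 0.0693
(160, 290) [163 154 148] base 0.0221 0.0663 0.0488
(240, 310) [159 152 146] base -0.0164 0.0685 0.0482
(188, 300) [163 155 150] base 0.0084 0.0676 0.0473
(205, 300) [162 154 148] base 0.0 0.0684 0.0498
(260, 310) [161 153 147] base -0.0253 0.0673 0.0494
```

```bash
python3 - <<'E'
from h import *
st=bot.get_state();W=cam("wrist",st);P,c,ey,ex=frame()
im,d=bot.capture("wrist");save(im,"w2.png")
K,k,R,t=W
for z in (0,.019,.04):
  X=np.array(st["eef_pos"])+[0,0,z]
  print(z,cv2.projectPoints(X[None],cv2.Rodrigues(R)[0],t,K,np.array([k,0,0,0.]))[0].ravel(),"depth",(R@X+t)[2])
print([d[v,325] for v in range(180,330,10)])
S=cam("side");_,ds=bot.capture("side");K,k,R,t=S
# side: points in a pad column with heights
for v in range(205,300,6):
  U,V=205/5+269.6,v/5+169.6;p=depthpt(S,(U,V),ds[int(round(V)),int(round(U))]);print(v,((p[:2]-c)@ey).round(4),p[2].round(4),end=" | ")
E
```

```text
0 [322.82848499 229.79917163] depth 0.18383451485497293
0.019 [322.86673522 242.71429121] depth 0.16559531879613515
0.04 [322.91999631 260.71655348] depth 0.14543620736268284
[np.float32(0.16325839), np.float32(0.1578779), np.float32(0.16037503), np.float32(0.20103471), np.float32(0.19664136), np.float32(0.1790463), np.float32(0.14397764), np.float32(0.13131951), np.float32(0.12417893), np.float32(0.117526904), np.float32(0.12008067), np.float32(0.1207903), np.float32(0.12254507), np.float32(0.0), np.float32(0.22084333)]
205 0.8082 0.6331 | 211 0.0762 0.1034 | 217 0.0747 0.0992 | 223 0.0782 0.0986 | 229 0.0778 0.0952 | 235 0.0764 0.091 | 241 0.0775 0.0887 | 247 0.0756 0.0841 | 253 0.0768 0.0818 | 259 0.078 0.0795 | 265 0.0761 0.0748 | 271 0.0756 0.0712 | 277 0.0744 0.0671 | 283 0.0779 0.0665 | 289 0.0683 0.0558 | 295 0.0673 0.0517 |
```

View pics/w2.png

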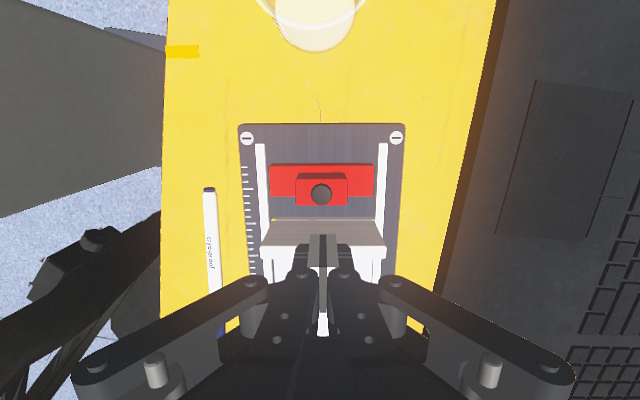

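The tool is straddling the wall from above, so the finger tips sit higher than the reported TCP says. Before moving, I check the reported height and tip position against known surfaces.

```bash
python3 - <<'E'
from h import *
st=bot.get_state();W=cam("wrist",st);P,c,ey,ex=frame()
im,d=bot.capture("wrist");print(st["eef_pos"],st["joint_positions"])
for n,u,v in(("plate",321,140),("table",450,140),("stopfoot",280,175),("screw",321,194),("wallface",290,232),("walltopL",280,240),("walltopR",370,240),("tip",313,240),("tip",331,240),("tip",331,248),("tip",313,256),("tip",331,236),("scr",397,138),("scr",247,138)):
  p=depthpt(W,(u,v),d[v,u]);print(n,u,v,d[v,u],im[v,u],((p[:2]-c)@ex).round(4),((p[:2]-c)@ey).round(4),p[2].round(4))
print(plane(W,(397,138),.016),P[0])
E
```

```text
[ 0.45938498 -0.01575157  0.03619909] [-3.42598763e-02  2.95078583e-01 -5.76425708e-01  6.99271661e-01
 -1.99451095e-05  1.36081496e+00]
plate 321 140 0.18824473 [130 117 124] 0.0002 0.1203 0.0158
table 450 140 0.20307909 [246 223  94] 0.0911 0.1187 0.0007
stopfoot 280 175 0.1811713 [238  77  70] -0.0255 0.1001 0.0291
screw 321 194 0.15931945 [115 100 101] 0.0002 0.0945 0.0535
wallface 290 232 0.17655413 [151 140 135] -0.0189 0.0678 0.0433
walltopL 280 240 0.16604984 [151 140 136] -0.0234 0.0675 0.0543
walltopR 370 240 0.16517493 [155 144 138] 0.0279 0.0676 0.0552
tip 313 240 0.14373977 [126 122 119] -0.0038 0.0768 0.0748
tip 331 240 0.1436116 [124 120 117] 0.0051 0.0768 0.075
tip 331 248 0.0 [124 120 119] 0.0012 0.1374 0.2069
tip 313 256 0.12753566 [123 119 117] -0.0033 0.0769 0.0917
tip 331 236 0.14729099 [123 118 116] 0.0052 0.0772 0.071
scr 397 138 0.18509647 [165 146 143] 0.0488 0.1216 0.0186
scr 247 138 0.18470159 [116  89  76] -0.047 0.1222 0.019
[0.49701761 0.04735581 0.016     ] [0.49566304 0.04686184 0.016     ]
```

The reported pose is right: plate, table and screws all agree. The closed fingers, though, really end about 30 mm behind the TCP, at z≈0.067 now, so they passed over the wall. I back off and go lower, watching the force.

Call:
step_arm:
  moves:
    - [1,[-0.16,0,0],0]
    - [1,[-0.16,0,0],0]
    - [1,[0,0,0],0]
    - [1,[0,0,0.1],0]
    - [1,[0,0,0.1],0]
    - [1,[0,0,0.1],0]
    - [1,[0,0,0],0]
    - [1,[0,0,0],0]

```text
time_s: 6.05
eef_pos: [0.4632, -0.0407, 0.0117]
eef_rot: [0.642, 0.767, -0.0, -0.001]
ft_force: [-0.3, -0.4, -0.5]
grip_width: 0.0
gripper_force: 0.0
```

```bash
python3 - <<'E'
from h import *
b()
st=bot.get_state();W=cam("wrist",st);P,c,ey,ex=frame()
im,d=bot.capture("wrist")
for v in range(226,262,3):
  p=depthpt(W,(331,v),d[v,331]);print(v,im[v,331],((p[:2]-c)@ey).round(4),p[2].round(4))
E
```

```text
t 6.05 base xy mm 0.3572754602394248 40.87280604800096 z 0.011689863281887272 yaw 1.7468703415715328 F base -0.34639514921119585 -0.36467493199573137 -0.46253755704629007 Ftool [-0.3666617  -0.34388507  0.46283977]
226 [244 244 246] 0.0641 0.0631
229 [244 244 246] 0.0625 0.0627
232 [244 245 247] 0.0612 0.063
235 [117 116 118] 0.0521 0.0454
238 [125 124 125] 0.0517 0.0482
241 [126 125 127] 0.0516 0.0516
244 [124 122 125] 0.0519 0.0556
247 [125 124 127] 0.052 0.059
250 [124 123 126] 0.0514 0.061
253 [125 124 128] 0.0515 0.0642
256 [123 122 124] 0.0513 0.0666
259 [123 122 125] 0.0517 0.0701
```

Confirmed: the tips are at z≈0.043, with 6 mm to the wall. I go 5 mm lower and push.

Call:
step_arm:
  moves:
    - [1,[0,0,0.06],0]
    - [1,[0.04,0,0],0]
    - [1,[0.04,0,0],0]
    - [1,[0.03,0,0],0]
    - [1,[0.03,0,0],0]
    - [1,[0.03,0,0],0]
    - [1,[0.03,0,0],0]
    - [1,[0.03,0,0],0]

```text
time_s: 6.9
eef_pos: [0.4607, -0.0229, 0.0075]
eef_rot: [0.642, 0.766, -0.0, 0.0]
ft_force: [-0.0, -3.0, -1.0]
grip_width: 0.0003
gripper_force: 1.6
```

```bash
cat >>h.py <<'E'
def gap():
    st=bot.get_state();W=cam("wrist",st);P,c,ey,ex=frame();im,d=bot.capture("wrist");K,k,R,t=W
    v,u=np.mgrid[100:300,200:440];uv=np.c_[u.ravel(),v.ravel()].astype(float);z=d[v.ravel(),u.ravel()];col=im[v.ravel(),u.ravel()].astype(int)
    p=cv2.undistortPoints(uv[:,None],K,np.array([k,0,0,0.]))[:,0];X=(np.c_[p,np.ones(len(p))]*z[:,None]-t)@R
    bx=(X[:,:2]-c)@ex;by=(X[:,:2]-c)@ey;ok=(z>0)&(abs(bx)<.03)
    wt=ok&(abs(X[:,2]-.062)<.003)&(col.min(1)>130)&(by>.04)
    red=ok&(col[:,0]>120)&(col[:,1]<100)&(X[:,2]<.05)
    print("walltop y",np.percentile(by[wt],[2,98]),wt.sum(),"red y",np.percentile(by[red],[1,2,5,98]),red.sum())
E
python3 -c "
from h import *
b();gap()"
```

```text
t 6.9 base xy mm 1.099561217352244 58.83947247424946 z 0.00747629478598736 yaw 1.7463435705964019 F base -0.5693107927127373 -2.9663298563527416 -1.0186559831473707 Ftool [-2.96901146 -0.55232974  1.02019135]
walltop y [0.07042179 0.07799504] 2455 red y [0.08643984 0.08678779 0.08757879 0.10580183] 4423
```

In contact at about 3 N, with roughly 8.5 mm left.

Call:
step_arm:
  moves:
    - [1,[0.02,0,0],0]
    - [1,[0.02,0,0],0]
    - [1,[0.015,0,0],0]
    - [1,[0.01,0,0],0]
    - [1,[0.005,0,0],0]
    - [1,[0.005,0,0],0]
    - [1,[0.005,0,0],0]
    - [1,[0.005,0,0],0]

```text
time_s: 7.75
eef_pos: [0.4595, -0.0162, 0.0075]
eef_rot: [0.642, 0.766, -0.0, 0.0]
ft_force: [0.7, -3.8, 0.2]
grip_width: 0.0003
gripper_force: 1.9
```

```bash
python3 -c "
from h import *
b();gap()"
```

```text
t 7.75 base xy mm 1.1061199818307823 65.65106056345387 z 0.007460432096032123 yaw 1.746414844574099 F base 0.028947540114956184 -3.9017214379433276 0.18702069793962564 Ftool [-3.90152134  0.05123465 -0.18641656]
walltop y [0.07723241 0.08478609] 2433 red y [0.08676348 0.08707911 0.08787579 0.10585269] 4496
```

Call:
step_arm:
  moves:
    - [1,[0.004,0,0],0]
    - [1,[0.004,0,0],0]
    - [1,[0.004,0,0],0]
    - [1,[0.003,0,0],0]
    - [1,[0,0,0],0]
    - [1,[0,0,0],0]
    - [1,[0,0,0],0]
    - [1,[0,0,0],0]

```text
time_s: 8.6
eef_pos: [0.4593, -0.0151, 0.0075]
eef_rot: [0.642, 0.766, -0.0, 0.0]
ft_force: [0.2, -5.0, 1.1]
grip_width: 0.0
gripper_force: 2.5
```

```bash
python3 -c "
from h import *
b();gap()"
```

```text
t 8.6 base xy mm 1.1354933125807107 66.73220710825657 z 0.007456442627275059 yaw 1.7463994403468874 F base -0.7319941036703697 -4.910611909097314 1.099972533739984 Ftool [-4.91512465 -0.70373756 -1.09825651]
walltop y [0.07836552 0.08580865] 2381 red y [0.08665695 0.08706284 0.0878352  0.10581636] 4401
```

Call:
step_arm:
  moves:
    - [1,[0.004,0,0],0]
    - [1,[0,0,0],0]
    - [1,[0.004,0,0],0]
    - [1,[0,0,0],0]
    - [1,[0,0,0],0]
    - [1,[0,0,0],0]
    - [1,[0,0,0],0]
    - [1,[0,0,0],0]

```text
time_s: 9.45
eef_pos: [0.4594, -0.015, 0.0075]
eef_rot: [0.642, 0.766, -0.0, 0.001]
ft_force: [1.3, -6.0, 0.9]
grip_width: -0.0001
gripper_force: 3.3
```

```bash
python3 -c "
from h import *
b();gap();b()"
```

```text
t 9.45 base xy mm 1.1671577679522647 66.81254461813225 z 0.007460643798774258 yaw 1.7461520916902598 F base 0.14156686121865508 -6.175738942503971 0.874716614330139 Ftool [-6.17617217  0.17852786 -0.86483929]
walltop y [0.07847005 0.08590077] 2361 red y [0.08658724 0.0869095  0.08773979 0.10583663] 4427
t 9.5 base xy mm 1.1446327336375786 66.79374441341541 z 0.007478059306220988 yaw 1.746120143180847 F base -0.3155508100793855 -7.7709406709403614 0.20120192353617072 Ftool [-7.77301133 -0.26889057 -0.18858982]
```

Call:
step_arm:
  moves:
    - [1,[0.003,0,0],0]
    - [1,[0,0,0],0]
    - [1,[0,0,0],0]
    - [1,[0,0,0],0]
    - [1,[0,0,0],0]
    - [1,[0,0,0],0]
    - [1,[0,0,0],0]
    - [1,[0,0,0],0]

```text
time_s: 10.3
eef_pos: [0.4593, -0.0151, 0.0075]
eef_rot: [0.643, 0.766, -0.001, 0.001]
ft_force: [2.1, -7.5, 1.6]
grip_width: -0.0001
gripper_force: 3.6
```

```bash
python3 -c "
from h import *
b();gap();b()"
```

```text
t 10.3 base xy mm 1.1399805884401368 66.80738357297425 z 0.007476115402516512 yaw 1.7460462403374692 F base 0.699542948352849 -7.718564034272143 1.555385160852216 Ftool [-7.71748861  0.74648301 -1.53881343]
walltop y [0.07842034 0.08596046] 2358 red y [0.08663731 0.08695268 0.08779486 0.10584473] 4438
t 10.35 base xy mm 1.1598448343613754 66.81054902781663 z 0.007482152674373237 yaw 1.7460145470717003 F base -0.9058423600166942 -7.45700633449787 0.9470539488633611 Ftool [-7.46437027 -0.86017766 -0.93149124]
```

The stop took about 4 N and has not moved (66.8 mm tool, constant). I back off, lift, and turn for the lever.

Call:
step_arm:
  moves:
    - [1,[-0.05,0,0],0]
    - [1,[-0.05,0,0],0]
    - [1,[0,0,-0.5],0]
    - [1,[0,0,-0.5],0]
    - [1,[0,0,0],0.09]
    - [1,[0,0,0],0.09]
    - [1,[0,0,0],0.09]
    - [1,[0,0,0],0.09]

```text
time_s: 11.15
eef_pos: [0.4599, -0.0212, 0.0873]
eef_rot: [0.832, 0.555, 0.0, -0.001]
ft_force: [0.3, 0.6, -0.2]
grip_width: 0.0
gripper_force: 0.0
```

Call:
step_arm:
  moves:
    - [1,[0,0,0],0.09]
    - [1,[0,0,0],0.062]
    - [1,[0,0,0],0]
    - [1,[0,0,0],0]
    - [1,[0,0,0],0]
    - [1,[0,0,0],0]
    - [1,[0,0,0],0]
    - [1,[0,0,0],0]

```text
time_s: 11.95
eef_pos: [0.4604, -0.0219, 0.0874]
eef_rot: [0.891, 0.454, 0.0, -0.0]
ft_force: [0.3, -0.9, -0.9]
grip_width: 0.0
gripper_force: 0.0
```

```bash
python3 - <<'E'
from h import *
b();rows([.5464,-.0886,.025],.942)
S=cam("side");im,d=bot.capture("side");h=cv2.cvtColor(im,cv2.COLOR_RGB2HSV);m=cv2.inRange(h,(5,180,120),(19,255,255));k=m[180:210,290:320];p=np.argwhere(k>0);print(len(p),p.mean(0)[::-1]+[290,180])
E
```

```text
t 11.95 base xy mm 0.9927206147539297 59.866360251738904 z 0.0874041411911935 yaw 0.9425875804980721 F base 0.10096452207629565 -0.9438510828344302 -0.9477399718871641 Ftool [-0.57809569  0.7531125   0.94756883]
pos [ 0.46043961 -0.02191084  0.08740414] yaw 0.9425875804980721 t 11.95 F [ 0.26951697 -0.91016993 -0.94773997] shift/80mm [-0.04305197  1.35939584  0.77983592] dist 0.12542292160749557 ('turn/90', np.float64(0.0003740653629303356))
38 [303.10526316 197.44736842]
```

Call:
step_arm:
  moves:
    - [1,[-0.014,0.453,0],0]
    - [1,[-0.014,0.453,0],0]
    - [1,[-0.014,0.453,0],0]
    - [1,[0,0,0],0]
    - [1,[0,0,0.26],0]
    - [1,[0,0,0.26],0]
    - [1,[0,0,0.26],0]
    - [1,[0,0,0],0]

```text
time_s: 12.8
eef_pos: [0.543, -0.0878, 0.0224]
eef_rot: [0.891, 0.454, -0.003, -0.002]
ft_force: [-2.0, 0.1, 0.2]
grip_width: -0.0
gripper_force: 0.0
```

```bash
python3 - <<'E'
from h import *
b()
im,d=bot.capture("wrist");save(im,"w3.png")
im2,_=bot.capture("side");a=cv2.resize(im2[170:290,270:370],None,fx=4,fy=4,interpolation=cv2.INTER_CUBIC)
save(np.hstack([cv2.resize(a,(333,400)),im[:,110:560]]),"c3.png")
E
```

```text
t 12.8 base xy mm 70.32881332809147 -19.87076559203039 z 0.02235274286429141 yaw 0.9425014407396044 F base -1.9043884926178836 0.4365123260448351 0.19316731786896815 Ftool [-1.07827069 -1.63073597 -0.18051219]
```

View pics/c3.png

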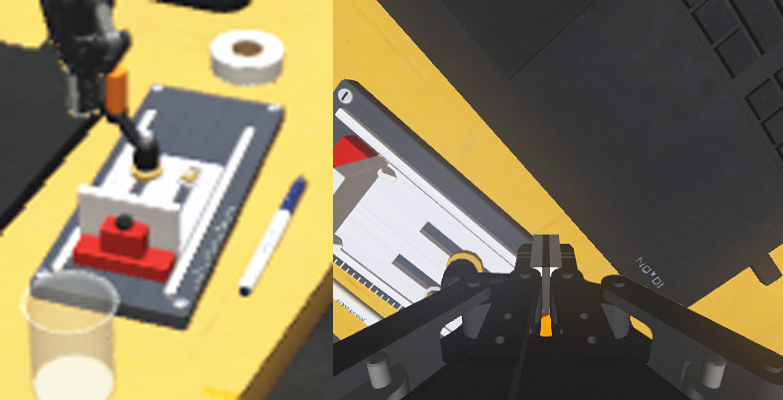

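The composite shows the closed fingers directly behind the orange knob, on the tool's centre line, with the fence at the stop and the bystanders untouched. I start the arc, where the first 0.5 rad is free.

Call:
step_arm:
  moves:
    - [1,[0,0,0],0]
    - [1,[-0.05,0,0],0]
    - [1,[-0.05,0,0],0]
    - [1,[-0.034,0.012,0],0.032]
    - [1,[-0.034,0.012,0],0.032]
    - [1,[-0.034,0.012,0],0.032]
    - [1,[-0.034,0.012,0],0.032]
    - [1,[-0.034,0.012,0],0.032]

```text
time_s: 13.7
eef_pos: [0.5369, -0.1077, 0.0257]
eef_rot: [0.941, 0.338, 0.001, -0.001]
ft_force: [1.1, 3.8, -0.1]
grip_width: 0.0002
gripper_force: 1.4
```

```bash
cat >>h.py <<'E'
def lev():
    b();s=bot.get_state();P,c,ey,ex=frame();R=Rn.from_quat(s["eef_rot"]).as_matrix();x=R[:2,0];y=R[:2,1]
    ax=c+.016*ex;r=s["eef_pos"][:2]-ax;th=np.arctan2(y@ey,y@ex)
    print("lever-frame radial mm",r@y*1e3,"behind mm",r@x*1e3,"tool angle",th,"F push",R[:,0]@s["ft_force"])
E
python3 -c "
from h import *
lev()"
```

```text
t 13.7 base xy mm 60.73041402958872 -38.340983794499444 z 0.025692989417265374 yaw 0.6891069325474708 F base 1.737787785599976 3.5735747194123055 -0.10337897330598392 Ftool [ 3.25582589 -2.27764637  0.11381849]
lever-frame radial mm 55.25306069401898 behind mm 20.443559156380353 tool angle -1.0630132980599112 F push 3.2558258914204257
```

Call:
step_arm:
  moves:
    - [1,[-0.017,0.006,0],0.016]
    - [1,[-0.017,0.006,0],0.016]
    - [1,[-0.017,0.006,0],0.016]
    - [1,[-0.017,0.006,0],0.016]
    - [1,[-0.017,0.006,0],0.016]
    - [1,[-0.017,0.006,0],0.016]
    - [1,[-0.017,0.006,0],0.016]
    - [1,[-0.017,0.006,0],0.016]

```text
time_s: 14.5
eef_pos: [0.5298, -0.118, 0.0251]
eef_rot: [0.97, 0.241, 0.0, 0.0]
ft_force: [1.9, 2.6, 1.2]
grip_width: -0.0001
gripper_force: 1.4
```

```bash
python3 -c "
from h import *
lev()"
```

```text
t 14.5 base xy mm 51.86654103130052 -47.13983655666274 z 0.025120481692043423 yaw 0.48774472429601146 F base 2.321123562145061 2.2164169223905996 1.246436598950675 Ftool [ 2.88205642 -1.41229675 -1.24615066]
lever-frame radial mm 55.76306588229532 behind mm 19.97628226513056 tool angle -1.2643770402945984 F push 2.8820564165636466
```

Free turning force is about 3 N. From here I go in 4 mm increments and read the force after each.

Call:
step_arm:
  moves:
    - [1,[-0.0086,0.003,0],0.008]
    - [1,[-0.0086,0.003,0],0.008]
    - [1,[-0.0086,0.003,0],0.008]
    - [1,[-0.0086,0.003,0],0.008]
    - [1,[-0.0086,0.003,0],0.008]
    - [1,[-0.0086,0.003,0],0.008]
    - [1,[0,0,0],0]
    - [1,[0,0,0],0]

```text
time_s: 15.3
eef_pos: [0.5265, -0.121, 0.0251]
eef_rot: [0.979, 0.206, 0.0, 0.0]
ft_force: [3.1, 0.9, 2.1]
grip_width: -0.0001
gripper_force: 1.3
```

```bash
python3 -c "
from h import *
lev()"
```

```text
t 15.3 base xy mm 48.13764156971645 -49.5493544212443 z 0.02507744749034553 yaw 0.4142868310423738 F base 3.1748898316643834 0.30644435403988834 2.09924994583408 Ftool [ 3.16004442  0.43559174 -2.09882419]
lever-frame radial mm 55.63017081413655 behind mm 19.83053453745964 tool angle -1.3378347442538256 F push 3.160044423464735
```

Call:
step_arm:
  moves:
    - [1,[-0.0086,0.003,0],0.008]
    - [1,[-0.0086,0.003,0],0.008]
    - [1,[-0.0086,0.003,0],0.008]
    - [1,[-0.0086,0.003,0],0.008]
    - [1,[-0.0086,0.003,0],0.008]
    - [1,[-0.0086,0.003,0],0.008]
    - [1,[0,0,0],0]
    - [1,[0,0,0],0]

```text
time_s: 16.1
eef_pos: [0.5231, -0.1238, 0.025]
eef_rot: [0.986, 0.169, -0.0, 0.0]
ft_force: [2.3, 1.6, 3.4]
grip_width: -0.0003
gripper_force: 1.4
```

Call:
step_arm:
  moves:
    - [1,[-0.0086,0.003,0],0.008]
    - [1,[-0.0086,0.003,0],0.008]
    - [1,[-0.0086,0.003,0],0.008]
    - [1,[-0.0086,0.003,0],0.008]
    - [1,[-0.0086,0.003,0],0.008]
    - [1,[-0.0086,0.003,0],0.008]
    - [1,[0,0,0],0]
    - [1,[0,0,0],0]

```text
time_s: 16.9
eef_pos: [0.5196, -0.1264, 0.025]
eef_rot: [0.991, 0.131, -0.0, 0.0]
ft_force: [3.2, 0.5, 2.7]
grip_width: 0.0001
gripper_force: 1.4
```

```bash
python3 -c "
from h import *
lev()
P,c,ey,ex=frame()
T,_=bot.capture('top');h=cv2.cvtColor(T,cv2.COLOR_RGB2HSV);m=cv2.inRange(h,(5,180,120),(19,255,255))[160:250,320:380];p=np.argwhere(m>0);print(len(p))
S,_=bot.capture('side');h=cv2.cvtColor(S,cv2.COLOR_RGB2HSV);m=cv2.inRange(h,(5,180,120),(19,255,255))[170:230,290:340];p=np.argwhere(m>0);print(len(p))
if len(p):
  q=p.mean(0)[::-1]+[290,170];X=plane(cam('side'),q,.062);print(q,(X[:2]-c)@ex,(X[:2]-c)@ey)
"
```

```text
t 16.9 base xy mm 40.31408214631637 -53.58574606288931 z 0.025015114291687957 yaw 0.2635865620773516 F base 3.2765172824281046 -0.09722039894940099 2.7080312533988784 Ftool [ 3.25719834  0.36634816 -2.70830179]
lever-frame radial mm 55.40239686615317 behind mm 19.82879686279155 tool angle -1.488534973984191 F push 3.2571983374586595
0
71
[318.3943662  196.08450704] 0.02084784622846353 -0.05108997032230632
```

Call:
step_arm:
  moves:
    - [1,[-0.0086,0.003,0],0.008]
    - [1,[-0.0086,0.003,0],0.008]
    - [1,[-0.0086,0.003,0],0.008]
    - [1,[-0.0086,0.003,0],0.008]
    - [1,[-0.0086,0.003,0],0.008]
    - [1,[-0.0086,0.003,0],0.008]
    - [1,[0,0,0],0]
    - [1,[0,0,0],0]

```text
time_s: 17.8
eef_pos: [0.5159, -0.1287, 0.025]
eef_rot: [0.996, 0.094, -0.0, 0.0]
ft_force: [3.3, 1.7, 2.4]
grip_width: 0.0003
gripper_force: 1.5
```

Call:
step_arm:
  moves:
    - [1,[-0.0086,0.003,0],0.008]
    - [1,[-0.0086,0.003,0],0.008]
    - [1,[-0.0086,0.003,0],0.008]
    - [1,[-0.0086,0.003,0],0.008]
    - [1,[-0.0086,0.003,0],0.008]
    - [1,[-0.0086,0.003,0],0.008]
    - [1,[0,0,0],0]
    - [1,[0,0,0],0]

```text
time_s: 18.6
eef_pos: [0.512, -0.1308, 0.025]
eef_rot: [0.998, 0.056, -0.0, 0.0]
ft_force: [3.0, 0.0, 2.2]
grip_width: -0.0
gripper_force: 1.6
```

Call:
step_arm:
  moves:
    - [1,[-0.0086,0.003,0],0.008]
    - [1,[-0.0086,0.003,0],0.008]
    - [1,[-0.0086,0.003,0],0.008]
    - [1,[-0.0086,0.003,0],0.008]
    - [1,[-0.0086,0.003,0],0.008]
    - [1,[-0.0086,0.003,0],0.008]
    - [1,[0,0,0],0]
    - [1,[0,0,0],0]

```text
time_s: 19.4
eef_pos: [0.5081, -0.1326, 0.025]
eef_rot: [1.0, 0.019, -0.0, 0.0]
ft_force: [3.8, 0.3, 1.7]
grip_width: 0.0002
gripper_force: 1.7
```

Call:
step_arm:
  moves:
    - [1,[-0.0086,0.003,0],0.008]
    - [1,[-0.0086,0.003,0],0.008]
    - [1,[-0.0086,0.003,0],0.008]
    - [1,[-0.0086,0.003,0],0.008]
    - [1,[-0.0086,0.003,0],0.008]
    - [1,[-0.0086,0.003,0],0.008]
    - [1,[0,0,0],0]
    - [1,[0,0,0],0]

```text
time_s: 20.2
eef_pos: [0.5039, -0.1341, 0.025]
eef_rot: [1.0, -0.019, -0.0, 0.0]
ft_force: [3.0, -0.5, 2.9]
grip_width: -0.0003
gripper_force: 1.9
```

```bash
python3 -c "
from h import *
lev()"
```

```text
t 20.2 base xy mm 23.529562869644053 -58.296873838454026 z 0.025019748184443545 yaw -0.03800962924984856 F base 2.877267557717419 -0.9970392644613307 2.852055465714621 Ftool [ 3.02507434  0.34761555 -2.85220352]
lever-frame radial mm 55.26193374327173 behind mm 20.03343271391458 tool angle -1.7901311610510269 F push 3.0250743418754977
```

Call:
step_arm:
  moves:
    - [1,[-0.0086,0.003,0],0.008]
    - [1,[-0.0086,0.003,0],0.008]
    - [1,[-0.0086,0.003,0],0.008]
    - [1,[-0.0086,0.003,0],0.008]
    - [1,[-0.0086,0.003,0],0.008]
    - [1,[-0.0086,0.003,0],0.008]
    - [1,[0,0,0],0]
    - [1,[0,0,0],0]

```text
time_s: 21.0
eef_pos: [0.4997, -0.1352, 0.025]
eef_rot: [0.998, -0.057, 0.0, 0.0]
ft_force: [3.3, -1.2, 2.8]
grip_width: 0.0004
gripper_force: 2.0
```

Call:
step_arm:
  moves:
    - [1,[-0.0086,0.003,0],0.008]
    - [1,[-0.0086,0.003,0],0.008]
    - [1,[-0.0086,0.003,0],0.008]
    - [1,[-0.0086,0.003,0],0.008]
    - [1,[-0.0086,0.003,0],0.008]
    - [1,[-0.0086,0.003,0],0.008]
    - [1,[0,0,0],0]
    - [1,[0,0,0],0]

```text
time_s: 21.8
eef_pos: [0.4974, -0.136, 0.0254]
eef_rot: [0.996, -0.094, 0.002, -0.0]
ft_force: [6.2, -0.8, 1.0]
grip_width: 0.0002
gripper_force: 3.5
```

It is coming up firm at 6 N, so I use small increments now.

Call:
step_arm:
  moves:
    - [1,[-0.004,0.001,0],0.002]
    - [1,[-0.004,0.001,0],0.002]
    - [1,[0,0,0],0]
    - [1,[0,0,0],0]
    - [1,[0,0,0],0]
    - [1,[0,0,0],0]
    - [1,[0,0,0],0]
    - [1,[0,0,0],0]

```text
time_s: 22.6
eef_pos: [0.4971, -0.136, 0.0254]
eef_rot: [0.995, -0.098, 0.002, -0.0]
ft_force: [8.1, -0.8, 0.9]
grip_width: 0.0
gripper_force: 3.8
```

```bash
python3 -c "
from h import *
lev();bot.capture('side');lev()"
```

```text
t 22.6 base xy mm 16.494638431603352 -58.98505872778855 z 0.02538832896731156 yaw -0.19533470673423317 F base 7.848615174469258 -2.2696274258273768 0.870820404607687 Ftool [ 8.13653779 -0.77718427 -0.83847142]
lever-frame radial mm 54.668232144059544 behind mm 22.155480260839493 tool angle -1.9474522915575323 F push 8.136537794525132
t 22.65 base xy mm 16.52168447901973 -58.992743473712274 z 0.025425915231015554 yaw -0.19526127090710535 F base 7.480333625787959 -1.7531173022414193 1.1844089306270398 Ftool [ 7.60546766 -1.12177873 -1.15330401]
lever-frame radial mm 54.66706033763057 behind mm 22.17943683017086 tool angle -1.9473788282502733 F push 7.6054676576286955
```

Call:
step_arm:
  moves:
    - [1,[-0.004,0.001,0],0]
    - [1,[-0.004,0.001,0],0]
    - [1,[-0.004,0.001,0],0]
    - [1,[0,0,0],0]
    - [1,[0,0,0],0]
    - [1,[0,0,0],0]
    - [1,[0,0,0],0]
    - [1,[0,0,0],0]

```text
time_s: 23.45
eef_pos: [0.4968, -0.136, 0.0255]
eef_rot: [0.995, -0.097, 0.003, -0.0]
ft_force: [9.7, -0.2, -0.5]
grip_width: 0.0002
gripper_force: 4.3
```

```bash
python3 -c "
from h import *
lev();bot.capture('side');lev()"
```

```text
t 23.45 base xy mm 16.17717049278826 -58.90472014902529 z 0.02549460239093182 yaw -0.19521762669456624 F base 9.517564175085774 -1.9869355607452202 -0.547253221330095 Ftool [ 9.57855973 -1.65106275  0.59717003]
lever-frame radial mm 54.712892011503946 behind mm 21.824210699897712 tool angle -1.9473318097228363 F push 9.57855973446204
t 23.5 base xy mm 16.190963209109473 -58.88596658778425 z 0.025497428192542824 yaw -0.19513144779714742 F base 8.99481872329387 -1.8828907000013342 -0.6844508517120949 Ftool [ 9.05363159 -1.55462711  0.73171298]
lever-frame radial mm 54.69226186914149 behind mm 21.825426825501715 tool angle -1.9472456603954007 F push 9.053631585126185
```

One more small nudge to about 10.5 N, mid-window.

Call:
step_arm:
  moves:
    - [1,[-0.004,0,0],0]
    - [1,[-0.003,0,0],0]
    - [1,[0,0,0],0]
    - [1,[0,0,0],0]
    - [1,[0,0,0],0]
    - [1,[0,0,0],0]
    - [1,[0,0,0],0]
    - [1,[0,0,0],0]

```text
time_s: 24.3
eef_pos: [0.4966, -0.136, 0.0256]
eef_rot: [0.995, -0.097, 0.003, -0.0]
ft_force: [9.2, 0.2, -1.4]
grip_width: 0.0
gripper_force: 4.5
```

```bash
python3 -c "
from h import *
lev();bot.capture('side');lev()"
```

```text
t 24.3 base xy mm 16.030982014452526 -58.84112666272142 z 0.02558585643210296 yaw -0.19521027337524652 F base 9.115635258759351 -1.4715925002823809 -1.356063938322702 Ftool [ 9.01033509 -1.98122209  1.4099364 ]
lever-frame radial mm 54.70768927171477 behind mm 21.664400243716905 tool angle -1.9473233718540963 F push 9.010335089823581
t 24.35 base xy mm 16.005128340122003 -58.81251203296473 z 0.025569338280704144 yaw -0.19515709477984045 F base 9.436774860141043 -2.8232461432634537 0.3452194246388265 Ftool [ 9.81559886 -0.84435884 -0.28929583]
lever-frame radial mm 54.69173277532675 behind mm 21.626937761322232 tool angle -1.947270350314284 F push 9.815598864561146
```

Call:
step_arm:
  moves:
    - [1,[-0.004,0,0],0]
    - [1,[-0.003,0,0],0]
    - [1,[0,0,0],0]
    - [1,[0,0,0],0]
    - [1,[0,0,0],0]
    - [1,[0,0,0],0]
    - [1,[0,0,0],0]
    - [1,[0,0,0],0]

```text
time_s: 25.15
eef_pos: [0.4964, -0.1359, 0.0256]
eef_rot: [0.995, -0.097, 0.003, -0.0]
ft_force: [9.8, -0.1, -0.2]
grip_width: -0.0002
gripper_force: 4.8
```

```bash
python3 -c "
from h import *
lev();bot.capture('side');lev()"
```

```text
t 25.15 base xy mm 15.85303473862776 -58.73928811712144 z 0.025643059702321218 yaw -0.19515812045193243 F base 9.628951521119154 -1.908838019521435 -0.18093597024474295 Ftool [ 9.65504455 -1.76457628  0.24391228]
lever-frame radial mm 54.67955669842158 behind mm 21.458549851810968 tool angle -1.9472698594994897 F push 9.655044545052435
t 25.2 base xy mm 15.883415920435175 -58.75655458911065 z 0.025646278067353014 yaw -0.19511353083445715 F base 9.330560279680562 -1.400802394789352 -0.27890174140441376 Ftool [ 9.19024489 -2.12678014  0.33999079]
lever-frame radial mm 54.68540263863474 behind mm 21.49070455790119 tool angle -1.9472254439975953 F push 9.190244890919073
```

It is firm at about 9.7 N, inside the window. I release, lift clear and check.

Call:
step_arm:
  moves:
    - [1,[0.02,0,0],0]
    - [1,[0.05,0,0],0]
    - [1,[0.08,0,0],0]
    - [1,[0,0,-0.3],0]
    - [1,[0,0,-0.5],0]
    - [1,[0,0,-0.5],0]
    - [1,[0,0,-0.5],0]
    - [1,[0,0,0],0]

```text
time_s: 26.0
eef_pos: [0.5057, -0.1387, 0.1733]
eef_rot: [0.995, -0.098, 0.002, 0.001]
ft_force: [0.1, -0.4, 0.1]
grip_width: 0.0
gripper_force: 0.0
```

```bash
python3 - <<'E'
from h import *
b();P,c,ey,ex=frame()
S=cam("side");im,d=bot.capture("side");h=cv2.cvtColor(im,cv2.COLOR_RGB2HSV);m=cv2.inRange(h,(5,180,120),(19,255,255))[170:230,290:350];p=np.argwhere(m>0);q=p.mean(0)[::-1]+[290,170];X=plane(S,q,.062);k=np.array([(X[:2]-c)@ex,(X[:2]-c)@ey]);print(len(p),k,"angle",np.arctan2(k[1],k[0]-.016))
T=cam("top");i2,_=bot.capture("top")
save(np.vstack([cv2.resize(im[170:290,270:390],(450,450))[:300],cv2.resize(i2[170:250,230:350],(450,300))]),"f.png")
E
```

```text
t 26.0 base xy mm 24.501163023550053 -63.150317086314395 z 0.17326203159559367 yaw -0.19543804211853108 F base 0.06263579718547516 -0.426438893271693 0.14922036487175316 Ftool [ 0.21583409  0.37357883 -0.14796823]
65 [ 0.00043698 -0.04967104] angle -1.8744296772202227
```

View pics/f.png

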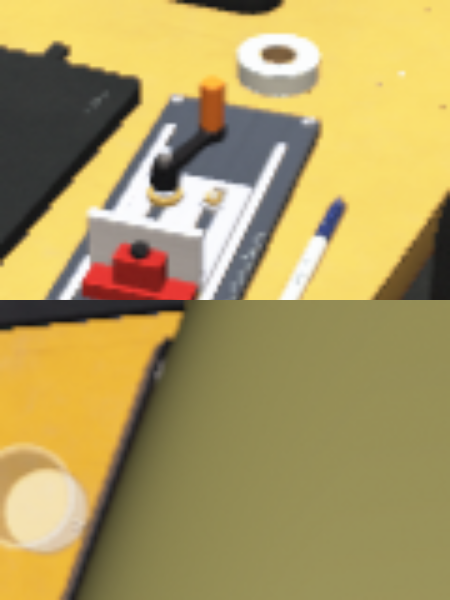

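The final view shows the fence still up against the red stop, the lever swung round to -y, the bystanders in place, and the arm clear.

```bash
python3 -c "
from h import *
print(bot.job_done())"
```

```text
the job is handed in; nothing more can be done
None
```

I slid the fence up to the red stop with about 4 N on it, swung the clamp lever clockwise until it came up firm at about 9.7 N at the knob, and handed the job in at about 26 s; no verdict came back.

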